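Turn the drained sample pot mouth-up onto the balance

ROBOT

A 6-joint arm with a two-finger parallel gripper is mounted at the origin on the work surface. World frame = base frame: x ahead of the robot, y to its left, z up, the work surface at z = 0. Lengths are in m, angles in degrees, forces in N, time in s.
With the tool pointing down it reaches from about 0.375 to 0.9 m from the base axis. Payload 3.1 kg.
Tool frame: the origin (TCP) lies between the finger pads; the fingertips stand 11 mm ahead of it and the grasp point (between the pads) lies 8 mm behind it; z points along the fingers, y is the line along which they close (so a half turn about z gives the same grasp; the last joint's range is limited). The gripper opens to 87 mm and grips with 3 to 60 N. Pads are 19 mm wide; open, the fingers measure 117 mm over their backs; the gripper's body (75 mm by 190 mm) begins 51 mm behind the grasp point.
Start: joints at [-74.742, 30.224, 82.088, -0, 67.689, -10.227], TCP at [0.269, -0.564, 0.234] pointing down, gripper open.
Joint ranges: [-176.69, 176.69], [-43.24, 126.21], [12.49, 139.97], [-82, 262], [0, 151.66], [-163.58, 163.58]. Speed limits (degrees/s): [159.86, 159.86, 180, 180, 180, 180].

INTERFACE

Orientations are given as a 3x3 rotation matrix whose columns are the frame's x, y, z axes.
In Python, from rig import bot, viewer, workorder, models gives the robot as it stands.
- The arm moves only by the shell command python3 -m jog 'ROWS'. ROWS is JSON, a list of rows, each a list of 7 numbers: the opening, from 0 (shut) to 1 (fully open), then the shift along the tool's x, y, z in m, then the turn, a rotation vector about the tool's x, y, z in degrees. In form: [[claw, x, y, z, ax, ay, az], ...]. A call has 1 to 20 rows; each row is the pose to reach, as a shift and turn from the pose commanded when the call began, along the tool's axes at that moment; what a row does not reach only later rows make up. A row lasts 1/8 s, in which the tool goes at most 62.5 mm and 10.7 degrees, less where a joint would pass 70% of its speed; a pose out of reach is approached as far as the arm can. A call with a gripper value outside its range is refused whole. The fingers move at their own pace and stop on an object; the grip force is fixed at half the most. Time passes only in rows, so rows that repeat a pose let the fingers close. It gives the time, the measured TCP pose, the force, the opening and the grip force at its end, in the units of the state.
- bot.read_state(): the state, without advancing time (a new reading comes with each control period).
- viewer.capture(name): name is "side" or "top" or "wrist"; returns (picture, depth): 384x512x3 uint8, blue, green, red; 384x512 float32, m along the optical axis (not along the pixel's ray), 0 where there is no reading.
- viewer.camera_info(name): a dict with "fx", "fy", "cx", "cy" (pixels), "dist_coeffs" ([k1, k2, p1, p2, k3] as OpenCV has them; the pictures are not rectified), "world_to_cam" (4x4, takes a point from world to camera coordinates). Camera axes: x right, y down, z forward; pixel columns grow to the right and rows downward; lengths in m; the calibration is good to about 2 mm. A picture is of the moment at which its call begins: read the wrist's pose just before it. camera_info takes no time and is no camera call; for the wrist camera it gives the pose at the moment of the call.
- workorder.hand_in(): hands the job in; it is judged then, once.
Trained networks look in the newest picture that a camera, given by its name, has taken for a name from the list of things; names that differ only in an ending like _2 or _b are one class to them, and where a whole thing is asked for, a point or a joint stands for the part that bears it (a point fixed in the world has none). Each returns a list of dicts, best first, with "p" (0 to 1); they miss things now and then, are a little off and sometimes report something else, mostly with a low value. They report only what shows in the picture. A call takes as long as a camera call. They do not tell look-alikes from the thing itself.
- models.outline_of(camera, thing): "mask" (384x512 bool, what is visible of it).
- models.tip_of(camera, thing): "xyz" ([x, y, z] in m, in world coordinates, good to about 4 mm: a listed point, or the origin of a listed thing).
The state is a dict: "time_s": time; "joint_positions": joint angles; "qvel": joint speeds; "tau": joint torques, N m; "position": TCP position; "tcp_rot": TCP orientation; "force": force on the tool from outside, world axes, zero at the start; "moment": the same for the moment, N m; "opening": opening from 0.0 (shut) to 1.0 (fully open); "grasp_force": force on a finger pad.
Only numpy, scipy, OpenCV 4.12 (cv2) and the standard library are available. Lean on these libraries where they do the work, as an engineer would, in place of code of your own. Each camera call takes 0.05 s, during which the arm holds its last target. There are 200 camera calls.

TASK

The square blue sample pot has been drained mouth-down on the black drying mat. Turn it right way up and set it down gently, mouth up, in the middle of the balance's round steel pan, ready for weighing. Do not press hard on the balance, and leave the other things where they stand.

Things in the scene. Friction and masses are not known exactly. Their poses are not given: they have to be found in the camera images.
- pot: Blue plastic pot, square in plan, 52 x 52 mm outside, 68 mm tall, walls and bottom 4 mm thick, about 80 g. Origin at the centre of its open rim (the mouth); z points from the mouth to the closed base: up at the start, down when the pot is right way up; x and y are square to its flat sides. At the start its rim rests on the mat. It lies steadily on a flat side.
- pot_base (a point): Centre of the outside of the pot's closed base, 68 mm from the rim.
- mat: Black rubber drying mat, 260 x 260 mm, 4 mm thick, fixed. Origin under its centre, on the bench. It may lie to the left or to the right.
- balance: Cream laboratory balance, fixed, 240 mm (its x) by 190 mm, housing top 45 mm above the bench, with a grey keypad strip and display at its -x end. It bears a push of up to 40 N. Origin under its centre, on the bench. It stands on the other side from the mat.
- pan (a point): Centre of the top face of the balance's round steel pan, 130 mm in diameter, 58 mm above the bench and 40 mm from the balance's origin along its +x. The pan does not move.
- steel_beaker: Steel beaker, mouth-down on the mat behind the pot, 60 mm in diameter, 70 mm tall; origin at the centre of its underside. Leave alone.
- stopper: Orange plastic stopper on the mat behind the pot, 48 mm in diameter, 35 mm tall; origin under its centre. Leave alone.
- tube_rack: Wire rack with capped tubes at the far side of the bench, 76 x 226 mm, 100 mm tall; origin under its centre. Leave alone.
- amber_jar: Amber jar at the far side, 64 mm in diameter, 85 mm tall; origin under its centre. Leave alone.
- white_cup: White round cup, mouth up, at the far side, 70 mm in diameter, 70 mm tall; origin under its centre. Leave alone.
- wash_bottle: White bottle with a red cap at the right side, 64 mm in diameter, 170 mm tall; origin under its centre. Leave alone.
- tip_box: Yellow box with a grey lid at the right side, 120 x 85 mm, 63 mm tall; origin under its centre. Leave alone.
Things that resemble listed ones, but are neither listed nor needed, are in the scene too. There is more than one size of the pot; the one meant has the size given above.

How it is judged (in metres and radians):
At the end, for the whole second after the job is handed in: The pot stands still and released, mouth up (within 0.1 rad), with its base flat on the balance pan (within 6 mm of its surface) and its centre within 20 mm of the pan's centre (angle between pot's own z axis and vertical above 3.04 rad and horizontal distance between pot_base and pan below 0.02 m and z of pot_base in the frame of pan between -0.004 and 0.006 m and linear speed of pot below 0.02 m/s); the robot touches nothing.
It fails at once if one of the other things is shifted by more than 30 mm or knocked over (distance of any of steel_beaker, stopper, tube_rack, amber_jar, white_cup, wash_bottle, tip_box from where it was at the start of the episode above 0.03 m or angle between any of steel_beaker, stopper, tube_rack, amber_jar, white_cup, wash_bottle, tip_box's own z axis and vertical above 0.5 rad).
It fails at once if the balance is pressed or struck with more than 40 N (contact force between balance and anything else above 40 N).
It fails at once if the pot is dropped or thrown onto the pan (faster than 0.6 m/s within 60 mm of the pan's centre) (distance between pot_base and pan below 0.06 m and linear speed of pot above 0.6 m/s).
It also fails if it takes over 51 s, if anything falls off the work surface, if the arm or the gripper's body presses on something with over 40 N, if the wrist force passes 120 N, or if a joint passes its speed limit or range.

## Working session

There is one attempt and no reset: what is moved stays moved. The work goes in short steps, Python scripts to look and compute and a shell command to move; the robot and the scene stay as the last step left them, time stands still between calls to the robot, and variables do not carry over. Pictures are saved under pics/ and viewed, at most 10 in all, crops included, and the job is handed in when it is done.

```bash
mkdir -p pics; cat > h.py <<'E'
import numpy as np, cv2
from rig import bot, viewer, workorder, models
def pts(cam, depth, info, mask):
    v,u=np.nonzero(mask&(depth>0)); z=depth[v,u]
    K=np.array([[info['fx'],0,info['cx']],[0,info['fy'],info['cy']],[0,0,1.]])
    n=cv2.undistortPoints(np.stack([u,v],1).astype(np.float64)[:,None],K,np.array(info['dist_coeffs']))[:,0]
    P=np.c_[n*z[:,None],z,np.ones(len(z))]
    return (P@np.linalg.inv(np.array(info['world_to_cam'])).T)[:,:3]
E
python3 - <<'E'
from h import *
for c in ("side","top"):
    im,d=viewer.capture(c); info=viewer.camera_info(c)
    cv2.imwrite(f"pics/{c}.png",im)
    for t in ("pot","pot_base","pan","balance","mat","steel_beaker","stopper","wash_bottle","tip_box"):
        print(c,t,[(round(r['p'],2),np.round(r['xyz'],3).tolist()) for r in models.tip_of(c,t)][:4])
    for r in models.outline_of(c,"pot")[:4]:
        P=pts(c,d,info,r['mask']); 
        if len(P): print('pot',r['p'],len(P),np.percentile(P,[2,50,98],axis=0).round(3).tolist())
s=bot.read_state(); print(s['time_s'],s['position'],np.round(s['tcp_rot'],3).tolist())
E
```

```text
side pot [(0.65, [0.456, 0.197, 0.004]), (0.65, [0.27, 0.218, 0.002])]
side pot_base [(0.89, [0.27, 0.217, 0.094]), (0.75, [0.46, 0.193, 0.074])]
side pan []
side balance [(0.68, [0.538, -0.267, 0.002])]
side mat [(0.68, [0.522, 0.212, 0.001])]
side steel_beaker [(0.74, [0.603, 0.269, 0.001])]
side stopper [(0.53, [0.594, 0.141, 0.003]), (0.47, [0.458, 0.194, 0.069])]
side wash_bottle [(0.67, [0.548, -0.542, 0.0])]
side tip_box [(0.77, [0.437, -0.566, -0.001])]
pot 0.78 1257 [[0.226, 0.183, 0.01], [0.267, 0.227, 0.091], [0.312, 0.263, 0.096]]
pot 0.75 591 [[0.423, 0.171, 0.012], [0.45, 0.207, 0.073], [0.479, 0.227, 0.077]]
top pot []
top pot_base [(0.9, [0.454, 0.196, 0.075]), (0.8, [0.269, 0.215, 0.089])]
top pan [(0.98, [0.581, -0.258, 0.053]), (0.39, [0.77, -0.198, -0.002]), (0.19, [0.81, -0.012, -0.001])]
top balance [(0.88, [0.539, -0.264, 0.0])]
top mat [(0.69, [0.525, 0.219, 0.002])]
top steel_beaker [(0.93, [0.602, 0.265, 0.004])]
top stopper [(0.68, [0.592, 0.144, 0.003])]
top wash_bottle [(0.8, [0.542, -0.541, -0.002]), (0.53, [0.541, -0.266, 0.001])]
top tip_box [(0.81, [0.431, -0.564, 0.003])]
pot 0.87 395 [[0.428, 0.165, 0.013], [0.457, 0.19, 0.071], [0.487, 0.221, 0.076]]
pot 0.69 786 [[0.233, 0.174, 0.004], [0.278, 0.211, 0.09], [0.317, 0.257, 0.094]]
pot 0.41 1323 [[0.377, -0.606, 0.002], [0.432, -0.554, 0.062], [0.489, -0.519, 0.066]]
1.1 [ 0.26894874 -0.56418575  0.23354695] [[0.903, 0.43, 0.0], [0.43, -0.903, -0.0], [-0.0, 0.0, -1.0]]
```

View pics/top.png

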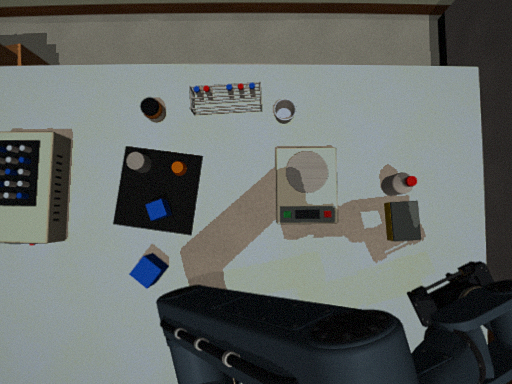

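View pics/side.png

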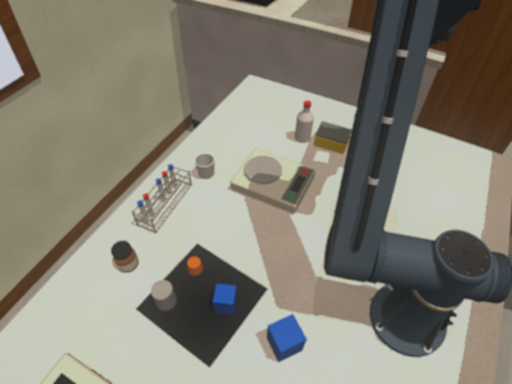

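The top picture shows the 52 mm pot on the mat at (157,209) and a bigger look-alike off the mat at (148,270). The balance pan is at (307,172). The side picture shows the same pot at (224,298), with the stopper (195,266) and beaker (163,294) behind it. I'll lay the pot on its side on the clear bench, then regrip it and stand it on the pan. First I'll move above the pot.

```bash
cat >> h.py <<'E'
from scipy.spatial.transform import Rotation as R
def tool(yaw,tilt,ysgn=1):
    """tilt plane heading yaw (deg); tool z = down tilted by tilt toward heading (positive=pointing outward along heading); tool y horizontal"""
    h=np.array([np.cos(np.radians(yaw)),np.sin(np.radians(yaw)),0]); t=np.radians(tilt)
    z=np.sin(t)*h-np.cos(t)*np.array([0,0,1.]); y=ysgn*np.array([-h[1],h[0],0.]); 
    return np.c_[np.cross(y,z),y,z]
def row(grasp,Rt,p0=None,R0=None):
    s=bot.read_state()
    p0=np.array(s['position']) if p0 is None else p0; R0=np.array(s['tcp_rot']) if R0 is None else R0
    tcp=np.array(grasp)+.008*Rt[:,2]
    return np.r_[R0.T@(tcp-p0), R.from_matrix(R0.T@Rt).as_rotvec(degrees=True)].round(4)
def show(): 
    s=bot.read_state(); print('t',round(s['time_s'],2),'tcp',np.round(s['position'],4),'j',np.round(s['joint_positions'],1),'open',round(s['opening'],3),'grip',round(s['grasp_force'],1),'F',np.round(s['force'],1))
E
python3 - <<'E'
from h import *
for c in ("top","side"):
    im,d=viewer.capture(c); info=viewer.camera_info(c)
    hsv=cv2.cvtColor(im,cv2.COLOR_BGR2HSV); m=(abs(hsv[...,0].astype(int)-115)<15)&(hsv[...,1]>120)
    P=pts(c,d,info,m); P=P[(abs(P[:,0]-.455)<.06)&(abs(P[:,1]-.195)<.06)]
    T=P[(P[:,2]>.062)]; (cx,cy),wh,a=cv2.minAreaRect((T[:,:2]*1000).astype(np.float32)); print(c,len(T),cx,cy,wh,a,np.median(T[:,2]))
for ys in (1,-1):
    print(row([.52,-.25,.27],tool(-25,0,ys)),row([.43,.185,.24],tool(23,0,ys)))
E
```

```text
top 312 458.1260681152344 197.14022827148438 (52.632904052734375, 53.83283615112305) 21.236764907836914 0.07162842274214865
side 433 455.2607421875 195.34033203125 (52.535888671875, 54.6851921081543) 21.58025550842285 0.07362564326725929
[ 3.618000e-01 -1.756000e-01 -2.840000e-02 -4.000000e-04  1.600000e-03
 -1.295158e+02] [ 4.677000e-01 -6.070000e-01  1.500000e-03 -1.300000e-03  1.600000e-03
 -1.775158e+02]
[ 3.61800e-01 -1.75600e-01 -2.84000e-02  1.30000e-03  3.00000e-04
  5.04842e+01] [ 4.6770e-01 -6.0700e-01  1.5000e-03  1.1000e-03  8.0000e-04  2.4842e+00]
```

```bash
python3 -m jog '[[1,0.36,-0.175,-0.03,0,0,0],[1,0.36,-0.175,-0.03,0,0,0],[1,0.36,-0.175,-0.03,0,0,0],[1,0.36,-0.175,-0.03,0,0,0],[1,0.36,-0.175,-0.03,0,0,0],[1,0.36,-0.175,-0.03,0,0,0],[1,0.36,-0.175,-0.03,0,0,0],[1,0.468,-0.607,0,0,0,4],[1,0.468,-0.607,0,0,0,4],[1,0.468,-0.607,0,0,0,4],[1,0.468,-0.607,0,0,0,4],[1,0.468,-0.607,0,0,0,4],[1,0.468,-0.607,0,0,0,4],[1,0.468,-0.607,0,0,0,4],[1,0.468,-0.607,0,0,0,4],[1,0.468,-0.607,0,0,0,4],[1,0.468,-0.607,0,0,0,4]]'
python3 - <<'E'
from h import *
show()
info=viewer.camera_info("wrist"); im,d=viewer.capture("wrist"); cv2.imwrite("pics/w1.png",im)
hsv=cv2.cvtColor(im,cv2.COLOR_BGR2HSV); m=(abs(hsv[...,0].astype(int)-115)<15)&(hsv[...,1]>120)
P=pts("wrist",d,info,m); P=P[(abs(P[:,0]-.455)<.06)&(abs(P[:,1]-.195)<.06)]
T=P[P[:,2]>.06]
print(len(P),len(T))
if len(T): print(cv2.minAreaRect((T[:,:2]*1000).astype(np.float32)),np.median(T[:,2]))
g=np.array([.457,.196,.042])
for tl in (30,25):
    Rt=tool(21.4,tl,-1); print(tl,row(g-.12*Rt[:,2],Rt),row(g,Rt))
E
```

```text
time_s: 3.32
position: [0.431, 0.1839, 0.2337]
tcp_rot: [[0.931, 0.365, 0.001], [0.365, -0.931, -0.0], [0.0, 0.001, -1.0]]
force: [0.3, 0.9, -0.3]
opening: 0.998
grasp_force: 0.0
t 3.33 tcp [0.431  0.1839 0.2337] j [  9.4  18.2 103.9  -0.   57.9  78.1] open 0.998 grip 0.0 F [ 0.3  0.9 -0.3]
2449 2211
((452.35650634765625, 192.06333923339844), (64.40898132324219, 111.63848876953125), 22.327877044677734) 0.0721170381394044
30 [-2.73000e-02 -1.90000e-03  9.47000e-02  4.01000e-02  2.99793e+01
 -4.47000e-02] [ 3.26000e-02 -2.00000e-03  1.98600e-01  4.01000e-02  2.99793e+01
 -4.47000e-02]
25 [-1.87000e-02 -1.90000e-03  9.02000e-02  3.80000e-02  2.49793e+01
 -4.63000e-02] [ 3.20000e-02 -2.00000e-03  1.99000e-01  3.80000e-02  2.49793e+01
 -4.63000e-02]
```

```bash
python3 -m jog '[[1,-0.027,-0.002,0.095,0,30,0],[1,-0.027,-0.002,0.095,0,30,0],[1,-0.027,-0.002,0.095,0,30,0],[1,-0.027,-0.002,0.095,0,30,0],[1,-0.027,-0.002,0.095,0,30,0]]'
python3 - <<'E'
from h import *
show()
g=np.array([.457,.196,.042])
Rt=tool(21.4,30,-1); print(row(g-.12*Rt[:,2],Rt),row(g,Rt))
info=viewer.camera_info("wrist"); im,d=viewer.capture("wrist"); cv2.imwrite("pics/w2.png",im)
E
```

```text
time_s: 4.0
position: [0.4119, 0.2239, 0.1525]
tcp_rot: [[0.845, 0.436, 0.309], [0.349, -0.889, 0.298], [0.405, -0.144, -0.903]]
force: [-0.7, 1.6, -0.0]
opening: 1.001
grasp_force: 0.0
t 4.0 tcp [0.4119 0.2239 0.1525] j [  4.4  23.3 126.6  58.5  18.7  15.9] open 1.001 grip 0.0 F [-0.7  1.6 -0. ]
[-2.8300e-02  4.1800e-02 -4.4000e-03 -9.5002e+00  6.1988e+00  4.4590e-01] [-0.0155  0.0617  0.1133 -9.5002  6.1988  0.4459]
```

View pics/w2.png

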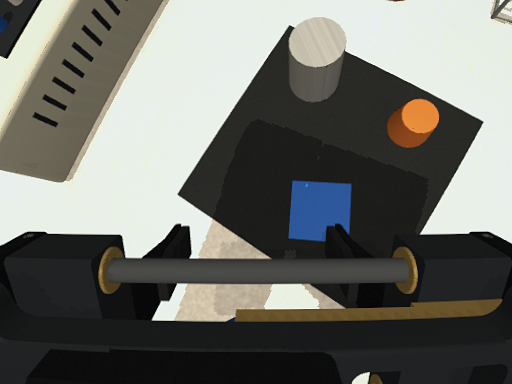

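Wrist view: the pot's square base is at (320,211), with the beaker at (316,60) and the stopper at (413,123). The outward tilt is out of reach this close in, so I'll approach with the tool leaning the other way (inward tilt), passing above the beaker and stopper.

```bash
python3 - <<'E'
from h import *
g=np.array([.457,.196,.040]); V=tool(21.4,0,-1)
pv=np.array([.50,.21,.25]); print('A',row(pv,V))
for tl in (-40,-45):
    Rt=tool(21.4,tl,-1); p0=pv+.008*V[:,2]
    print(tl,'B',row(g-.14*Rt[:,2],Rt,p0,V))
E
```

```text
A [  0.1069   0.0383  -0.0579  -9.1868 -23.704    2.904 ]
-40 B [ 3.970e-02 -2.700e-03  1.009e-01  0.000e+00 -4.000e+01 -0.000e+00]
-45 B [ 4.820e-02 -2.700e-03  1.087e-01  0.000e+00 -4.500e+01  0.000e+00]
```

```bash
python3 -m jog '[[1,0.107,0.038,-0.058,-9.2,-23.7,2.9],[1,0.107,0.038,-0.058,-9.2,-23.7,2.9],[1,0.107,0.038,-0.058,-9.2,-23.7,2.9],[1,0.107,0.038,-0.058,-9.2,-23.7,2.9],[1,0.107,0.038,-0.058,-9.2,-23.7,2.9],[1,0.107,0.038,-0.058,-9.2,-23.7,2.9]]'
python3 -m jog '[[1,0.048,-0.003,0.04,0,-10,0],[1,0.048,-0.003,0.05,0,-20,0],[1,0.048,-0.003,0.07,0,-30,0],[1,0.048,-0.003,0.09,0,-45,0],[1,0.048,-0.003,0.105,0,-45,0],[1,0.048,-0.003,0.105,0,-45,0],[1,0.048,-0.003,0.105,0,-45,0]]'
python3 - <<'E'
from h import *
show()
g=np.array([.457,.196,.040]); Rt=tool(21.4,-45,-1); print(row(g,Rt))
im,d=viewer.capture("wrist"); cv2.imwrite("pics/w3.png",im)
E
```

```text
time_s: 4.8
position: [0.5016, 0.2108, 0.2428]
tcp_rot: [[0.931, 0.365, 0.001], [0.365, -0.931, -0.004], [-0.0, 0.004, -1.0]]
force: [-0.5, 0.4, -0.3]
opening: 0.997
grasp_force: 0.0
time_s: 5.68
position: [0.5435, 0.2314, 0.1382]
tcp_rot: [[0.658, 0.367, -0.658], [0.258, -0.93, -0.261], [-0.708, 0.002, -0.707]]
force: [0.2, -0.3, 0.0]
opening: 1.001
grasp_force: 0.0
t 5.67 tcp [0.5435 0.2314 0.1382] j [ 14.7  55.   59.4  -5.2 110.4  83.4] open 1.001 grip 0.0 F [ 0.2 -0.3  0. ]
[ 0.0035  0.001   0.1435  0.1577  0.0351 -0.015 ]
```

View pics/w3.png

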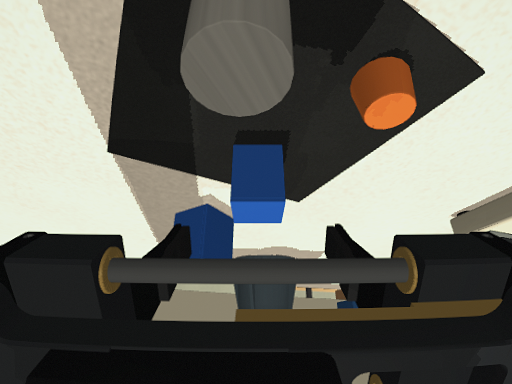

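Wrist view, upside down: the pot is centred at (258,183) between the fingers, with the beaker at (238,60) near the camera. I'll check how far the camera clears the beaker.

```bash
python3 - <<'E'
from h import *
s=bot.read_state(); i=viewer.camera_info("wrist"); c=np.linalg.inv(np.array(i['world_to_cam']))[:3,3]
Rt=np.array(s['tcp_rot']); print('cam in tool',Rt.T@(c-s['position']))
e=c+.1435*Rt[:,2]; print('cam world now',c,'at grasp',e,'to beaker axis',np.hypot(*(e[:2]-[.602,.267])))
E
```

```text
cam in tool [ 0.07796415 -0.00017715 -0.15148461]
cam world now [0.69450911 0.29142119 0.19120162] at grasp [0.60028736 0.25403379 0.08963049] to beaker axis 0.013078825888156655
```

The camera would pass only about 15 mm above the beaker, so I'll turn the tool half round to put the camera on the upper side.

```bash
python3 -m jog '[[1,0,0,0,0,0,-90],[1,0,0,0,0,0,-90],[1,0,0,0,0,0,-90],[1,0,0,0,0,0,-90],[1,0,0,0,0,0,-90],[1,0,0,0,0,0,-90],[1,0,0,0,0,0,-90],[1,0,0,0,0,0,-90],[1,0,0,0,0,0,-179.9],[1,0,0,0,0,0,-179.9],[1,0,0,0,0,0,-179.9],[1,0,0,0,0,0,-179.9],[1,0,0,0,0,0,-179.9],[1,0,0,0,0,0,-179.9],[1,0,0,0,0,0,-179.9],[1,0,0,0,0,0,-179.9],[1,0,0,0,0,0,-179.9],[1,0,0,0,0,0,-179.9]]'
python3 - <<'E'
from h import *
show()
g=np.array([.457,.196,.040]); Rt=tool(21.4,-45,1); print(row(g,Rt))
E
```

```text
time_s: 7.98
position: [0.5439, 0.2322, 0.1397]
tcp_rot: [[-0.661, -0.365, -0.656], [-0.256, 0.931, -0.261], [0.705, -0.004, -0.709]]
force: [-0.5, -0.7, 0.6]
opening: 1.001
grasp_force: 0.0
t 7.97 tcp [0.5439 0.2322 0.1397] j [ 14.8  54.8  59.3  -5.2 110.4 -96.4] open 1.001 grip 0.0 F [-0.5 -0.7  0.6]
[-0.0036 -0.0015  0.145  -0.1968  0.135  -0.1652]
```

```bash
python3 -m jog '[[1,-0.003,-0.001,0.04,0,0,0],[1,-0.004,-0.001,0.08,0,0,0],[1,-0.004,-0.001,0.11,0,0,0],[1,-0.004,-0.001,0.13,0,0,0],[1,-0.004,-0.001,0.145,0,0,0],[1,-0.004,-0.001,0.145,0,0,0],[1,-0.004,-0.001,0.145,0,0,0],[0,-0.004,-0.001,0.145,0,0,0],[0,-0.004,-0.001,0.145,0,0,0],[0,-0.004,-0.001,0.145,0,0,0],[0,-0.004,-0.001,0.145,0,0,0],[0,-0.004,-0.001,0.145,0,0,0],[0,-0.004,-0.001,0.145,0,0,0],[0,-0.004,-0.001,0.145,0,0,0],[0,-0.004,-0.001,0.145,0,0,0],[0,-0.004,-0.001,0.145,0,0,0]]'
python3 - <<'E'
from h import *
show()
V0=np.array(bot.read_state()['tcp_rot']); print(V0.round(3).tolist())
# lift: straight up .2 ; then at bench point, heading 0, tilt varying
s=bot.read_state();p=np.array(s['position'])
print('lift',V0.T@np.array([0,0,.16]))
for tl in (-45,0,45): print(tl,row([.58,-.03,.2],tool(0,tl,1)))
E
```

```text
time_s: 9.98
position: [0.4511, 0.1945, 0.0322]
tcp_rot: [[-0.658, -0.366, -0.658], [-0.257, 0.93, -0.261], [0.708, -0.002, -0.706]]
force: [-0.7, -0.1, 0.9]
opening: 0.595
grasp_force: 30.0
t 9.97 tcp [0.4511 0.1945 0.0322] j [ 13.7  56.8  77.8  -5.6  90.2 -95.4] open 0.595 grip 30.0 F [-0.7 -0.1  0.9]
[[-0.658, -0.366, -0.658], [-0.257, 0.93, -0.261], [0.708, -0.002, -0.706]]
lift [ 0.11329261 -0.00039695 -0.11298065]
-45 [  0.0915  -0.2544  -0.137  -15.3078  -0.0514  15.0882]
0 [  0.0861  -0.2565  -0.139   -8.586  -44.5114  20.312 ]
45 [ 8.40000e-02 -2.58600e-01 -1.44400e-01 -1.72300e-01 -8.88989e+01
  2.38505e+01]
```

```bash
python3 -m jog '[[0,0.03,0,-0.03,0,0,0],[0,0.06,0,-0.06,0,0,0],[0,0.09,0,-0.09,0,0,0],[0,0.113,0,-0.113,0,0,0],[0,0.09,-0.05,-0.13,0,0,0],[0,0.09,-0.1,-0.137,-3,-10,5],[0,0.086,-0.15,-0.139,-5,-20,10],[0,0.086,-0.2,-0.139,-7,-30,15],[0,0.086,-0.256,-0.139,-8.6,-44.5,20.3],[0,0.086,-0.256,-0.139,-8.6,-44.5,20.3],[0,0.086,-0.256,-0.139,-8.6,-44.5,20.3]]'
python3 - <<'E'
from h import *
show()
for z in (.15,.10,.034): print(row([.58,-.03,z],tool(0,45,1)))
E
```

```text
time_s: 11.35
position: [0.5774, -0.0303, 0.192]
tcp_rot: [[-1.0, 0.002, -0.004], [0.002, 1.0, 0.001], [0.004, 0.001, -1.0]]
force: [0.1, -0.4, -1.4]
opening: 0.597
grasp_force: 30.0
t 11.35 tcp [ 0.5774 -0.0303  0.192 ] j [ -14.1   29.6   91.2   -0.    59.4 -103.9] open 0.597 grip 30.0 F [ 0.1 -0.4 -1.4]
[-8.40000e-03  3.00000e-04  4.76000e-02 -5.60000e-03 -4.52125e+01
 -1.24400e-01]
[-8.60000e-03  3.00000e-04  9.76000e-02 -5.60000e-03 -4.52125e+01
 -1.24400e-01]
[-8.90000e-03  2.00000e-04  1.63600e-01 -5.60000e-03 -4.52125e+01
 -1.24400e-01]
```

```bash
python3 -m jog '[[0,-0.008,0,0.01,0,-10,0],[0,-0.008,0,0.02,0,-20,0],[0,-0.008,0,0.03,0,-30,0],[0,-0.008,0,0.04,0,-40,0],[0,-0.008,0,0.048,0,-45.2,0],[0,-0.008,0,0.048,0,-45.2,0],[0,-0.008,0,0.08,0,-45.2,0],[0,-0.008,0,0.097,0,-45.2,0],[0,-0.008,0,0.097,0,-45.2,0]]'
python3 - <<'E'
from h import *
show(); print(np.round(bot.read_state()['tcp_rot'],3).tolist())
for z in (.05,.034,.028): print(row([.58,-.03,z],tool(0,45,1)))
im,d=viewer.capture("side"); cv2.imwrite("pics/s2.png",im[150:,130:400])
E
```

```text
time_s: 12.48
position: [0.6466, -0.0023, 0.2011]
tcp_rot: [[-0.775, 0.023, 0.631], [0.008, 1.0, -0.027], [-0.631, -0.015, -0.775]]
force: [-0.1, -0.2, -0.6]
opening: 0.6
grasp_force: 30.0
t 12.47 tcp [ 0.6466 -0.0023  0.2011] j [ -13.3   27.3  110.7   63.9    7.6 -163.5] open 0.6 grip 30.0 F [-0.1 -0.2 -0.6]
[[-0.775, 0.023, 0.631], [0.008, 1.0, -0.027], [-0.631, -0.015, -0.775]]
[ 0.146  -0.0267  0.0838 -1.5443 -5.8472 -0.3923]
[ 0.1561 -0.0265  0.0962 -1.5443 -5.8472 -0.3923]
[ 0.1599 -0.0264  0.1008 -1.5443 -5.8472 -0.3923]
```

View pics/s2.png

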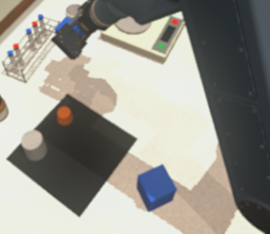

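The picture shows the pot still held, high up near the balance and rack, and everything else in place. The outward lean hit the wrist singularity (j5 near 0). I'll fit a quick kinematic model from the logged poses to choose a reachable plan.

```bash
cat > kin.py <<'E'
from h import *
from scipy.optimize import least_squares
D=[((-74.742,30.224,82.088,0,67.689,-10.227),(.2689,-.5642,.2335)),((9.4,18.2,103.9,0,57.9,78.1),(.431,.1839,.2337)),
((4.4,23.3,126.6,58.5,18.7,15.9),(.4119,.2239,.1525)),((14.7,55.,59.4,-5.2,110.4,83.4),(.5435,.2314,.1382)),
((13.7,56.8,77.8,-5.6,90.2,-95.4),(.4511,.1945,.0322)),((-14.1,29.6,91.2,0,59.4,-103.9),(.5774,-.0303,.192)),((-13.3,27.3,110.7,63.9,7.6,-163.5),(.6466,-.0023,.2011))]
def fk(q,k):
    r0,z0,A,B,L,d,C=k; q=np.radians(q); Y=lambda a:R.from_rotvec([0,a,0]); Z=lambda a:R.from_rotvec([0,0,a])
    R1=Z(q[0]); R2=R1*Y(q[1]); R3=R2*Y(q[2]); R5=R3*Z(S[0]*q[3])*Y(q[4]); R6=R5*Z(q[5])
    p=R1.apply([r0,d,z0])+R2.apply([0,0,A])+R3.apply([C,0,B])+R5.apply([0,0,L])
    return p,(R6*Z(S[1])).as_matrix()
S=[1,-np.pi/2]
best=None
for s in (1,-1):
    S[0]=s
    f=least_squares(lambda k:np.r_[np.concatenate([fk(q,k)[0]-p for q,p in D]),.001*(k-[0,.3,.4,.4,.25,.1,0])],[0,.3,.4,.4,.25,.1,0])
    if best is None or f.cost<best[0]: best=(f.cost,s,f.x)
K=best[2]; S[0]=best[1]
lo=np.array([-176,-43,13,-82,2,-163]);hi=np.array([176,126,139.5,262,151,163])
def ik(grasp,Rt,q0):
    tcp=np.array(grasp)+.008*Rt[:,2]
    def e(q):
        p,M=fk(q,K); return np.r_[(p-tcp)*5,R.from_matrix(M.T@Rt).as_rotvec()]
    f=least_squares(e,np.clip(q0,lo+.1,hi-.1),bounds=(lo,hi)); return f.x,np.linalg.norm(f.fun)
E
python3 - <<'E'
from kin import *
print(S,K.round(4),best[0])
for q,p in D: print(np.round(fk(q,K)[0]-p,4))
M=np.array(bot.read_state()['tcp_rot']); print(fk(bot.read_state()['joint_positions'],K)[1].round(2).tolist(),M.round(2).tolist())
q0=[[-14,30,91,0,50,-104],[-14,30,91,0,50,76],[-10,30,91,60,30,-150],[-20,30,91,-60,40,-40],[-14,30,91,90,60,-150],[-20,30,91,90,60,0],[-14,30,91,-60,60,120]]
def test(name,g,h,ys):
    for t in (-60,-45,-30,0,15,30,45,60):
        b=min((ik(g,tool(h,t,ys),q) for q in q0),key=lambda x:x[1]); print(name,h,ys,t,round(b[1],3),b[0].round(0))
test('bench',[.68,-.03,.03],-2,1)
for h in (-24,66,-114,156): test('pan',[.581,-.258,.09],h,1)
E
```

```text
[1, -1.5707963267948966] [0.001  0.2746 0.5876 0.3912 0.2945 0.1111 0.1144] 4.236065871788212e-07
[ 0.0002 -0.0001 -0.    ]
[-0.0002  0.     -0.0002]
[-0.     -0.     -0.0001]
[-0.0002  0.0001 -0.0003]
[-0.0001  0.0002  0.0001]
[ 0.0002 -0.0002  0.0005]
[-0.0001 -0.0004  0.    ]
[[0.78, -0.02, 0.63], [-0.01, -1.0, -0.03], [0.63, 0.02, -0.78]] [[-0.78, 0.02, 0.63], [0.01, 1.0, -0.03], [-0.63, -0.02, -0.78]]
bench -2 1 -60 0.0 [ -9.  79.  27.  -9. 134.  80.]
bench -2 1 -45 0.0 [-10.  70.  41.  -6. 114.  82.]
bench -2 1 -30 0.0 [-10.  61.  55.  -4.  93.  83.]
bench -2 1 0 0.0 [-12.  49.  81.   0.  50.  80.]
bench -2 1 15 0.0 [-13.  47.  93.   7.  26.  73.]
bench -2 1 30 0.0 [-15.  47. 103.  87.   6.  -8.]
bench -2 1 45 0.0 [-16.  52. 112. 159.  29. -82.]
bench -2 1 60 0.0 [-18.  60. 117. 164.  57. -89.]
pan -24 1 -60 0.0 [-31.  70.  41.  -8. 129.  81.]
pan -24 1 -45 0.0 [-32.  62.  52.  -6. 111.  83.]
pan -24 1 -30 0.0 [-32.  54.  63.  -4.  92.  83.]
pan -24 1 0 0.0 [-34.  42.  87.   0.  51.  80.]
pan -24 1 15 0.0 [-35.  39.  99.   6.  28.  74.]
pan -24 1 30 0.0 [-37.  39. 109.  70.   7
[... 645 characters left out ...]
pan -114 1 0 0.073 [-36.  42.  88.   4.  50. 163.]
pan -114 1 15 0.082 [ -26.   43.   88.  -24.   50. -163.]
pan -114 1 30 0.0 [ -21.   46.   85.  -37.   56. -154.]
pan -114 1 45 0.0 [ -16.   51.   83.  -50.   65. -142.]
pan -114 1 60 0.0 [ -12.   57.   81.  -61.   76. -133.]
pan 156 1 -60 0.488 [ -34.   38.  108.   66.    2. -163.]
pan 156 1 -45 0.247 [ -35.   38.  109.   65.    3. -163.]
pan 156 1 -30 0.009 [ -37.   39.  109.   62.    7. -163.]
pan 156 1 0 0.0 [ -34.   42.   87.    0.   51. -100.]
pan 156 1 15 0.0 [-33.  47.  75.  -2.  72. -98.]
pan 156 1 30 0.0 [-32.  54.  63.  -4.  92. -97.]
pan 156 1 45 0.0 [-32.  62.  52.  -6. 111. -97.]
pan 156 1 60 0.0 [-31.  70.  41.  -8. 129. -99.]
```

```bash
sed -i 's/S=\[1,-np.pi\/2\]/S=[1,np.pi\/2]/' kin.py; python3 - <<'E'
from kin import *
q=np.array([-14,30,91,0,55,-14.])
for n,g,h in (('lay',[.52,-.04,.032],-90),('pan',[.581,-.258,.09],-100)):
    for t in (-50,-45,0,45,50):
        x,e=ik(g,tool(h,t,1),q); print(n,t,round(e,3),x.round(0))
V=tool(-90,0,1); pv=np.array([.52,-.04,.2]); print('now->vert h0',row([.58,-.03,.22],tool(0,0,1)),' ->h-90',row(pv,V))
p0=pv+.008*V[:,2]
for z in (.2,.1,.034): print(z,row([.52,-.04,z],tool(-90,45,1),p0,V))
E
```

```text
lay -50 0.0 [-38.  55.  96.  40.  70. -66.]
lay -45 0.0 [-36.  53.  98.  39.  66. -64.]
lay 0 0.0 [-17.  42. 105.  -0.  33. -17.]
lay 45 0.0 [  6.  52. 102. -62.  53.  57.]
lay 50 0.0 [  7.  54. 101. -65.  57.  60.]
pan -50 0.0 [-50.  55.  74.  36.  88. -54.]
pan -45 0.0 [-49.  53.  76.  34.  84. -53.]
pan 0 0.0 [-34.  42.  87.  -0.  51. -24.]
pan 45 0.0 [-16.  48.  91. -60.  54.  37.]
pan 50 0.0 [-14.  50.  91. -65.  58.  42.]
now->vert h0 [ 4.45000e-02 -2.93000e-02 -4.98000e-02 -1.30560e+00  3.91488e+01
 -9.94700e-01]  ->h-90 [ 1.03500e-01 -4.04000e-02 -7.19000e-02  2.95460e+01  3.15846e+01
  8.51760e+01]
0.2 [-5.7e-03 -0.0e+00 -2.3e-03  0.0e+00 -4.5e+01 -0.0e+00]
0.1 [-5.70e-03 -0.00e+00  9.77e-02  0.00e+00 -4.50e+01 -0.00e+00]
0.034 [-5.700e-03 -0.000e+00  1.637e-01  0.000e+00 -4.500e+01 -0.000e+00]
```

```bash
python3 -m jog '[[0,0.0445,-0.029,-0.05,-1.3,39.1,-1],[0,0.0445,-0.029,-0.05,-1.3,39.1,-1],[0,0.0445,-0.029,-0.05,-1.3,39.1,-1],[0,0.0445,-0.029,-0.05,-1.3,39.1,-1],[0,0.0445,-0.029,-0.05,-1.3,39.1,-1],[0,0.0445,-0.029,-0.05,-1.3,39.1,-1],[0,0.0445,-0.029,-0.05,-1.3,39.1,-1],[0,0.0445,-0.029,-0.05,-1.3,39.1,-1],[0,0.0445,-0.029,-0.05,-1.3,39.1,-1],[0,0.0445,-0.029,-0.05,-1.3,39.1,-1]]'
python3 - <<'E'
from h import *
show(); print(row([.52,-.04,.2],tool(-90,0,1)))
E
```

```text
time_s: 13.78
position: [0.5784, -0.03, 0.2132]
tcp_rot: [[-1.0, 0.002, 0.002], [0.002, 1.0, -0.0], [-0.002, -0.0, -1.0]]
force: [-0.1, 0.0, -0.7]
opening: 0.594
grasp_force: 30.0
t 13.78 tcp [ 0.5784 -0.03    0.2132] j [ -14.    28.    90.1    0.    61.7 -103.9] open 0.594 grip 30.0 F [-0.1  0.  -0.7]
[ 5.84000e-02 -1.01000e-02  2.11000e-02  6.91000e-02  9.24000e-02
  8.99115e+01]
```

```bash
python3 -m jog '[[0,0.058,-0.01,0.021,0,0,89.9],[0,0.058,-0.01,0.021,0,0,89.9],[0,0.058,-0.01,0.021,0,0,89.9],[0,0.058,-0.01,0.021,0,0,89.9],[0,0.058,-0.01,0.021,0,0,89.9],[0,0.058,-0.01,0.021,0,0,89.9],[0,0.058,-0.01,0.021,0,0,89.9],[0,0.058,-0.01,0.021,0,0,89.9],[0,0.058,-0.01,0.021,0,0,89.9],[0,0.058,-0.01,0.021,0,0,89.9],[0,0.058,-0.01,0.021,0,0,89.9]]'
python3 -m jog '[[0,-0.006,0,0.02,0,-10,0],[0,-0.006,0,0.03,0,-20,0],[0,-0.006,0,0.05,0,-30,0],[0,-0.006,0,0.07,0,-40,0],[0,-0.006,0,0.09,0,-45,0],[0,-0.006,0,0.1,0,-45,0],[0,-0.006,0,0.11,0,-45,0],[0,-0.006,0,0.11,0,-45,0],[0,-0.006,0,0.11,0,-45,0]]'
python3 - <<'E'
from h import *
show(); print(np.round(bot.read_state()['tcp_rot'],3).tolist()); 
for z in (.04,.034,.030,.026): print(row([.52,-.04,z],tool(-90,45,1)))
im,d=viewer.capture("side"); i=viewer.camera_info("side")
hsv=cv2.cvtColor(im,cv2.COLOR_BGR2HSV); m=(abs(hsv[...,0].astype(int)-115)<15)&(hsv[...,1]>120)
P=pts("side",d,i,m); P=P[(abs(P[:,0]-.52)<.07)&(abs(P[:,1]+.04)<.08)&(P[:,2]<.15)]; print(len(P),np.percentile(P,[1,50,99],axis=0).round(3).tolist())
E
```

```text
time_s: 15.15
position: [0.5209, -0.04, 0.1921]
tcp_rot: [[-0.001, 1.0, 0.002], [1.0, 0.001, -0.0], [-0.0, 0.002, -1.0]]
force: [-0.0, 0.3, 0.3]
opening: 0.595
grasp_force: 30.0
time_s: 16.27
position: [0.5216, -0.0467, 0.083]
tcp_rot: [[0.003, 1.0, 0.002], [0.707, -0.001, -0.707], [-0.707, 0.004, -0.707]]
force: [-0.6, 0.4, -0.6]
opening: 0.598
grasp_force: 30.0
t 16.27 tcp [ 0.5216 -0.0467  0.083 ] j [  5.5  45.9 101.9 -58.5  55.7  50.4] open 0.598 grip 30.0 F [-0.6  0.4 -0.6]
[[0.003, 1.0, 0.002], [0.707, -0.001, -0.707], [-0.707, 0.004, -0.707]]
[ 0.0352 -0.0018  0.0337  0.1102  0.0024 -0.1868]
[ 0.0394 -0.0018  0.0379  0.1102  0.0024 -0.1868]
[ 0.0422 -0.0018  0.0408  0.1102  0.0024 -0.1868]
[ 0.0451 -0.0019  0.0436  0.1102  0.0024 -0.1868]Traceback (most recent call last):
  File "<stdin>", line 6, in <module>
    return _quantile_unchecked(
        a, q, axis, out, overwrite_input, method, keepdims, weights)
    return _ureduce(a,
                    func=_quantile_ureduce_func,
    ...<5 lines>...
                    overwrite_input=overwrite_input,
                    method=method)
    r = func(a, **kwargs)
    result = _quantile(arr,
                       quantiles=q,
    ...<2 lines>...
                       out=out,
                       weights=wgt)
    slices_having_nans = np.isnan(arr[-1, ...])
                                  ~~~^^^^^^^^^
IndexError: index -1 is out of bounds for axis 0 with size 0
```

```bash
python3 -m jog '[[0,0.012,-0.001,0.012,0,0,0],[0,0.024,-0.002,0.024,0,0,0],[0,0.034,-0.002,0.033,0,0,0],[0,0.041,-0.002,0.04,0,0,0],[0,0.043,-0.002,0.042,0,0,0],[0,0.044,-0.002,0.043,0,0,0],[0,0.044,-0.002,0.043,0,0,0]]'
python3 - <<'E'
from h import *
show()
im,d=viewer.capture("wrist"); cv2.imwrite("pics/w4.png",im)
E
```

```text
time_s: 17.2
position: [0.5195, -0.0453, 0.0207]
tcp_rot: [[0.001, 1.0, 0.002], [0.707, 0.001, -0.707], [-0.707, 0.002, -0.707]]
force: [0.0, -0.6, -0.7]
opening: 0.595
grasp_force: 30.0
t 17.2 tcp [ 0.5195 -0.0453  0.0207] j [  5.7  52.6 101.9 -62.6  52.5  57.5] open 0.595 grip 30.0 F [ 0.  -0.6 -0.7]
```

View pics/w4.png

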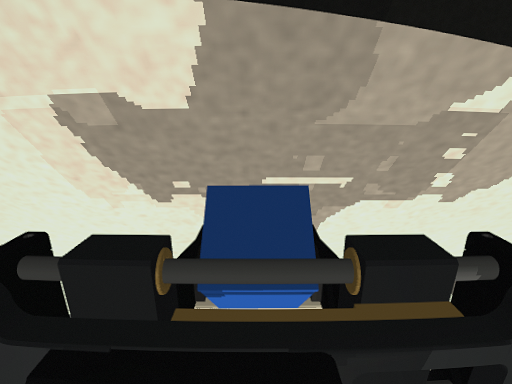

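The view shows the held pot lying with its base toward the camera (about 207–312, 186–260). It's just above the bench, so I'll lower another millimetre, release and back out.

```bash
python3 -m jog '[[0,0.0007,0,0.0007,0,0,0],[0,0.0007,0,0.0007,0,0,0],[1,0.0007,0,0.0007,0,0,0],[1,0.0007,0,0.0007,0,0,0],[1,0.0007,0,0.0007,0,0,0],[1,0.0007,0,0.0007,0,0,0],[1,0.0007,0,0.0007,0,0,0],[1,0,0,-0.03,0,0,0],[1,0,0,-0.08,0,0,0],[1,0,0,-0.14,0,0,0],[1,0,0,-0.18,0,0,0],[1,0,0,-0.18,0,0,0]]'
python3 - <<'E'
from h import *
show()
i=viewer.camera_info("wrist"); im,d=viewer.capture("wrist"); cv2.imwrite("pics/w5.png",im)
hsv=cv2.cvtColor(im,cv2.COLOR_BGR2HSV); m=(abs(hsv[...,0].astype(int)-115)<15)&(hsv[...,1]>120)
P=pts("wrist",d,i,m); P=P[(abs(P[:,0]-.52)<.08)&(abs(P[:,1]+.04)<.09)&(P[:,2]<.12)&(P[:,2]>.002)]; T=P[P[:,2]>.047]
print(len(P),np.percentile(P,[1,50,99],axis=0).round(3).tolist(),len(T))
if len(T): print(np.percentile(T,[2,50,98],axis=0).round(3).tolist(),cv2.minAreaRect((T[:,:2]*1000).astype(np.float32)))
E
```

```text
time_s: 18.75
position: [0.5205, 0.0843, 0.1497]
tcp_rot: [[0.003, 1.0, 0.008], [0.708, 0.004, -0.706], [-0.706, 0.008, -0.708]]
force: [0.5, -0.5, 0.1]
opening: 1.001
grasp_force: 0.0
t 18.75 tcp [0.5205 0.0843 0.1497] j [ 18.7  41.3  93.7 -45.7  69.7  44.8] open 1.001 grip 0.0 F [ 0.5 -0.5  0.1]
2902 [[0.495, -0.071, 0.003], [0.52, -0.006, 0.045], [0.545, -0.004, 0.052]] 1387
[[0.496, -0.071, 0.048], [0.52, -0.029, 0.052], [0.545, -0.004, 0.052]] ((520.1851196289062, -38.063716888427734), (51.147010803222656, 69.5828628540039), 0.14597591757774353)
```

View pics/w5.png

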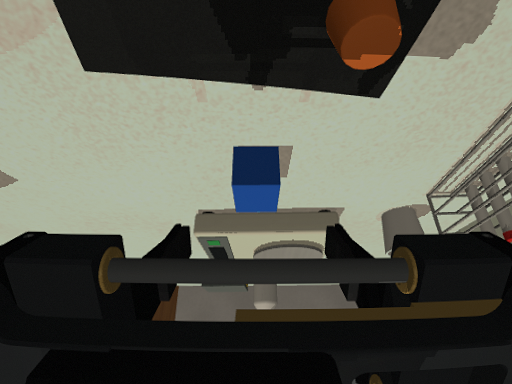

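The pot lies on its side at (256,178), with the balance beyond it. Measured, the base is at y=-0.003 and the mouth at y=-0.071, with the yaw square. Next I'll swing over to the mouth side and regrip.

```bash
python3 - <<'E'
from kin import *
V=tool(-90,0,1); pv=np.array([.52,-.06,.22]); print('vert',row(pv,V)); p0=pv+.008*V[:,2]
Rt=tool(-90,-45,1); g=np.array([.520,-.037,.027])
print('pre',row(g-.13*Rt[:,2],Rt,p0,V),'final',row(g,Rt,p0,V))
E
```

```text
vert [-1.46000e-01  6.00000e-04  5.59000e-02  2.51700e-01  4.49895e+01
  2.65000e-02]
pre [-0.0633 -0.      0.0987 -0.     45.     -0.    ] final [ 2.870e-02  0.000e+00  1.907e-01 -0.000e+00  4.500e+01 -0.000e+00]
```

```bash
python3 -m jog '[[1,-0.07,0,-0.01,0,5,0],[1,-0.12,0,0.02,0,15,0],[1,-0.146,0,0.056,0,25,0],[1,-0.146,0,0.056,0,35,0],[1,-0.146,0,0.056,0.2,45,0],[1,-0.146,0,0.056,0.2,45,0],[1,-0.146,0,0.056,0.2,45,0]]'
python3 -m jog '[[1,-0.04,0,0,0,10,0],[1,-0.063,0,0.02,0,20,0],[1,-0.063,0,0.05,0,30,0],[1,-0.063,0,0.07,0,40,0],[1,-0.063,0,0.09,0,45,0],[1,-0.063,0,0.099,0,45,0],[1,-0.063,0,0.099,0,45,0]]'
python3 - <<'E'
from h import *
show(); print(row([.520,-.037,.027],tool(-90,-45,1)))
E
```

```text
time_s: 19.68
position: [0.5174, -0.0609, 0.21]
tcp_rot: [[0.002, 1.0, -0.005], [1.0, -0.002, -0.002], [-0.002, -0.005, -1.0]]
force: [-0.3, 0.1, 0.3]
opening: 0.999
grasp_force: 0.0
time_s: 20.55
position: [0.5182, -0.1218, 0.112]
tcp_rot: [[0.002, 1.0, -0.004], [0.707, 0.002, 0.707], [0.707, -0.004, -0.707]]
force: [-0.0, -0.2, 1.6]
opening: 0.998
grasp_force: 0.0
t 20.55 tcp [ 0.5182 -0.1218  0.112 ] j [-42.8  45.8  91.2  31.7  79.2 -59.2] open 0.998 grip 0.0 F [-0.  -0.2  1.6]
[-1.000e-04  2.300e-03  1.280e-01 -2.513e-01  1.950e-02 -9.000e-02]
```

```bash
python3 -m jog '[[1,0,0.002,0.04,0,0,0],[1,0,0.002,0.08,0,0,0],[1,0,0.002,0.11,0,0,0],[1,0,0.002,0.128,0,0,0],[1,0,0.002,0.128,0,0,0],[1,0,0.002,0.128,0,0,0],[0,0,0.002,0.128,0,0,0],[0,0,0.002,0.128,0,0,0],[0,0,0.002,0.128,0,0,0],[0,0,0.002,0.128,0,0,0],[0,0,0.002,0.128,0,0,0],[0,0,0.002,0.128,0,0,0],[0,0,0.002,0.128,0,0,0],[0,0,0.002,0.128,0,0,0],[0,0,0.002,0.128,0,0,0]]'
python3 - <<'E'
from h import *
show(); s=bot.read_state(); Rt=np.array(s['tcp_rot']); print(np.array(s['position'])-.008*Rt[:,2], np.degrees(np.arcsin(Rt[1,2])))
print('lift',Rt.T@np.array([0,0,.17])); V=tool(-90,0,1); print('vert',row([.55,-.2,.24],V))
# pan from depth, top view
for c in ("top","side"):
    im,d=viewer.capture(c); i=viewer.camera_info(c); P=pts(c,d,i,np.ones(d.shape,bool))
    Q=P[(abs(P[:,0]-.58)<.09)&(abs(P[:,1]+.26)<.09)&(P[:,2]>.052)&(P[:,2]<.068)]
    print(c,len(Q)); 
    if len(Q): print(cv2.minEnclosingCircle((Q[:,:2]*1000).astype(np.float32)),np.median(Q,axis=0).round(4),[(round(r['p'],2),np.round(r['xyz'],3)) for r in models.tip_of(c,'pan')[:1]])
E
```

```text
time_s: 22.42
position: [0.5207, -0.0334, 0.0219]
tcp_rot: [[0.002, 1.0, -0.0], [0.707, -0.001, 0.707], [0.707, -0.001, -0.707]]
force: [-1.1, -0.5, 0.4]
opening: 0.597
grasp_force: 30.0
t 22.43 tcp [ 0.5207 -0.0334  0.0219] j [-36.   53.1  97.5  38.8  65.7 -64. ] open 0.597 grip 30.0 F [-1.1 -0.5  0.4]
[ 0.52068531 -0.03902547  0.02752285] 44.97474390757614
lift [ 0.12015495 -0.00023202 -0.12026111]
vert [ 3.07000e-02  2.92000e-02 -2.66400e-01 -5.56000e-02 -4.49747e+01
 -7.55000e-02]
top 452
((581.3032836914062, -265.4670104980469), 64.81614685058594) [ 0.6159 -0.2926  0.0576] [(0.98, array([ 0.578, -0.262,  0.058]))]
side 250
((577.4201049804688, -263.9458312988281), 65.92855834960938) [ 0.6128 -0.2535  0.06  ] [(0.67, array([ 0.579, -0.262,  0.056]))]
```

```bash
python3 -m jog '[[0,0.03,0,-0.03,0,0,0],[0,0.06,0,-0.06,0,0,0],[0,0.09,0,-0.09,0,0,0],[0,0.12,0,-0.12,0,0,0],[0,0.11,0.01,-0.16,0,-10,0],[0,0.09,0.02,-0.2,0,-20,0],[0,0.06,0.029,-0.23,0,-30,0],[0,0.031,0.029,-0.266,0,-40,0],[0,0.031,0.029,-0.266,0,-45,0],[0,0.031,0.029,-0.266,0,-45,0],[0,0.031,0.029,-0.266,0,-45,0]]'
python3 - <<'E'
from kin import *
show()
for h in (-90,-100):
  for t,z in ((25,.22),(45,.2),(45,.12),(45,.094)):
    x,e=ik([.579,-.264,z],tool(h,t,1),np.array([-25,40,95,-30,55,10.])); print(h,t,z,round(e,3),x.round(0),row([.579,-.264,z],tool(h,t,1)))
E
```

```text
time_s: 24.0
position: [0.5496, -0.1991, 0.2314]
tcp_rot: [[0.001, 1.0, -0.002], [1.0, -0.001, 0.001], [0.001, -0.002, -1.0]]
force: [-0.4, 0.4, -1.7]
opening: 0.593
grasp_force: 30.0
t 24.0 tcp [ 0.5496 -0.1991  0.2314] j [-30.9  27.3  88.1   0.   64.8 -30.8] open 0.593 grip 30.0 F [-0.4  0.4 -1.7]
-90 25 0.22 0.0 [-25.  31.  89. -29.  52.  -8.] [-6.83000e-02  2.95000e-02  1.85000e-02 -1.38300e-01 -2.50807e+01
 -9.50000e-03]
-90 45 0.2 0.0 [-17.  37.  94. -60.  52.  23.] [-7.06000e-02  2.96000e-02  3.69000e-02 -1.40400e-01 -4.50807e+01
  1.49000e-02]
-90 45 0.12 0.0 [-17.  44.  96. -67.  47.  34.] [-7.07000e-02  2.97000e-02  1.16900e-01 -1.40400e-01 -4.50807e+01
  1.49000e-02]
-90 45 0.094 0.0 [-17.  47.  96. -69.  46.  38.] [-7.08000e-02  2.98000e-02  1.42900e-01 -1.40400e-01 -4.50807e+01
  1.49000e-02]
-100 25 0.22 0.0 [-24.  33.  86. -29.  58.   1.] [-6.83000e-02  2.89000e-02  1.85000e-02  2.03680e+00 -2.50056e+01
  9.83310e+00]
-100 45 0.2 0.0 [-16.  39.  89. -54.  60.  25.] [-7.05000e-02  2.86000e-02  3.69000e-02  3.78040e+00 -4.49532e+01
  9.49840e+00]
-100 45 0.12 0.0 [-16.  46.  91. -59.  55.  34.] [-7.07000e-02  2.88000e-02  1.16900e-01  3.78040e+00 -4.49532e+01
  9.49840e+00]
-100 45 0.094 0.0 [-16.  48.  91. -60.  54.  37.] [-7.07000e-02  2.88000e-02  1.42900e-01  3.78040e+00 -4.49532e+01
  9.49840e+00]
```

```bash
python3 -m jog '[[0,-0.02,0.01,0.01,0,-5,0],[0,-0.04,0.02,0.015,0,-15,0],[0,-0.06,0.03,0.02,-0.1,-25,0],[0,-0.07,0.03,0.03,-0.1,-35,0],[0,-0.07,0.03,0.037,-0.1,-45,0],[0,-0.071,0.03,0.037,-0.1,-45.1,0],[0,-0.071,0.03,0.06,-0.1,-45.1,0],[0,-0.071,0.03,0.085,-0.1,-45.1,0],[0,-0.071,0.03,0.105,-0.1,-45.1,0],[0,-0.071,0.03,0.117,-0.1,-45.1,0],[0,-0.071,0.03,0.117,-0.1,-45.1,0],[0,-0.071,0.03,0.117,-0.1,-45.1,0]]'
python3 - <<'E'
from h import *
show(); print(np.round(bot.read_state()['tcp_rot'],3).tolist())
for z in (.1,.094): print(row([.579,-.264,z],tool(-90,45,1)))
for c in ("side","top"):
    i=viewer.camera_info(c);im,d=viewer.capture(c)
    hsv=cv2.cvtColor(im,cv2.COLOR_BGR2HSV); m=(abs(hsv[...,0].astype(int)-115)<15)&(hsv[...,1]>120)
    P=pts(c,d,i,m); P=P[(abs(P[:,0]-.58)<.06)&(abs(P[:,1]+.26)<.06)&(P[:,2]>.05)]
    print(c,len(P)); 
    if len(P): print(np.percentile(P,[1,50,99],axis=0).round(3).tolist())
    if c=="side": cv2.imwrite("pics/s3.png",cv2.resize(im[120:260,200:360],None,fx=3,fy=3))
E
```

```text
time_s: 25.5
position: [0.5801, -0.2712, 0.1159]
tcp_rot: [[0.002, 1.0, 0.0], [0.705, -0.001, -0.709], [-0.709, 0.002, -0.705]]
force: [1.0, -0.5, -0.5]
opening: 0.594
grasp_force: 30.0
t 25.5 tcp [ 0.5801 -0.2712  0.1159] j [-17.1  44.   96.  -66.6  47.6  33.9] open 0.594 grip 30.0 F [ 1.  -0.5 -0.5]
[[0.002, 1.0, 0.0], [0.705, -0.001, -0.709], [-0.709, 0.002, -0.705]]
[ 0.0164 -0.0011  0.0142  0.0251  0.1391 -0.1024]
[ 0.0206 -0.0011  0.0184  0.0251  0.1391 -0.1024]
side 0
top 391
[[0.531, -0.292, 0.088], [0.587, -0.272, 0.118], [0.626, -0.201, 0.216]]
```

View pics/s3.png

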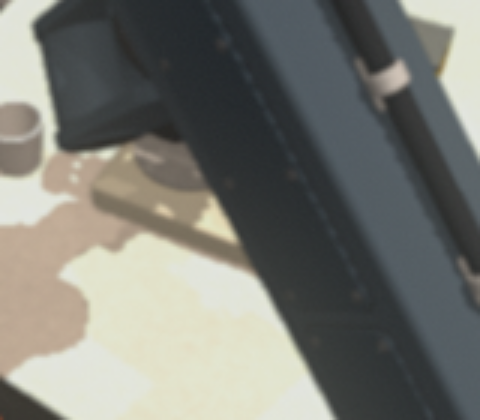

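The arm hides the pot from the side camera, so I'll lower in small steps and watch the force.

```bash
python3 -m jog '[[0,0.006,-0.001,0.005,0,0,0],[0,0.012,-0.001,0.01,0,0,0],[0,0.016,-0.001,0.014,0,0,0],[0,0.018,-0.001,0.016,0,0.1,0],[0,0.019,-0.001,0.017,0,0.1,0],[0,0.019,-0.001,0.017,0,0.1,0],[0,0.019,-0.001,0.017,0,0.1,0]]' && python3 -m jog '[[0,0.0004,0,0.0004,0,0,0],[0,0.0007,0,0.0007,0,0,0],[0,0.0007,0,0.0007,0,0,0]]'
```

```text
time_s: 26.48
position: [0.5787, -0.2692, 0.0896]
tcp_rot: [[0.001, 1.0, 0.0], [0.707, -0.0, -0.708], [-0.708, 0.001, -0.707]]
force: [-0.0, -0.3, -0.5]
opening: 0.598
grasp_force: 30.0
time_s: 26.85
position: [0.5786, -0.2692, 0.0884]
tcp_rot: [[0.0, 1.0, -0.0], [0.707, -0.0, -0.707], [-0.707, 0.0, -0.707]]
force: [0.5, 0.7, -0.6]
opening: 0.596
grasp_force: 30.0
```

```bash
python3 - <<'E'
from h import *
show()
i=viewer.camera_info("wrist"); im,d=viewer.capture("wrist"); cv2.imwrite("pics/w6.png",im)
E
```

```text
t 26.85 tcp [ 0.5786 -0.2692  0.0884] j [-17.   46.6  96.5 -69.   46.4  37.6] open 0.596 grip 30.0 F [ 0.5  0.7 -0.6]
```

View pics/w6.png

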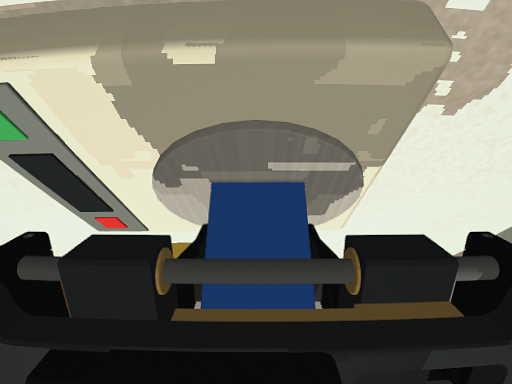

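The view shows the pot upright over the pan, with its lower edge at row 182 (columns 210–305) and the pan spanning columns 153–363. It isn't touching yet, so I'll creep down.

```bash
for k in 1; do python3 -m jog '[[0,0.0004,0,0.0004,0,0,0],[0,0.0007,0,0.0007,0,0,0],[0,0.0007,0,0.0007,0,0,0]]' | grep -E 'pos|force'; done; python3 -m jog '[[0,0.0004,0,0.0004,0,0,0],[0,0.0007,0,0.0007,0,0,0],[0,0.0007,0,0.0007,0,0,0]]' | grep -E 'pos|force'
```

```text
position: [0.5786, -0.2692, 0.0874]
force: [-0.4, -0.6, -0.7]
grasp_force: 30.0
position: [0.5786, -0.2692, 0.0864]
force: [0.1, -0.6, -0.8]
grasp_force: 30.0
```

```bash
python3 -m jog '[[0,0.0004,0,0.0004,0,0,0],[0,0.0007,0,0.0007,0,0,0],[0,0.0007,0,0.0007,0,0,0]]' | grep -E 'pos|force'; python3 - <<'E'
from h import *
i=viewer.camera_info("wrist"); im,d=viewer.capture("wrist")
hsv=cv2.cvtColor(im,cv2.COLOR_BGR2HSV); m=(abs(hsv[...,0].astype(int)-115)<15)&(hsv[...,1]>120)
P=pts("wrist",d,i,m); P=P[(abs(P[:,0]-.58)<.05)&(abs(P[:,1]+.26)<.06)]
F=P[P[:,1]>-.25]; print(np.percentile(F,[.5,1,50,99],axis=0).round(4).tolist())
A=pts("wrist",d,i,np.ones(d.shape,bool)); A=A[(np.hypot(A[:,0]-.579,A[:,1]+.264)<.06)&(A[:,2]<.066)&(A[:,2]>.05)&(A[:,1]>-.232)]; print(len(A),np.median(A[:,2]))
E
```

```text
position: [0.5786, -0.2692, 0.0862]
force: [-2.6, 4.0, 5.2]
grasp_force: 30.0
[[0.5532, -0.2403, 0.059], [0.5536, -0.2401, 0.0593], [0.5792, -0.2386, 0.0898], [0.6043, -0.2372, 0.1241]]
4631 0.058245296133487626
```

Contact at about 5 N. I'll ease off, release and back away.

```bash
python3 -m jog '[[0,-0.0004,0,-0.0004,0,0,0],[0,-0.0004,0,-0.0004,0,0,0],[1,-0.0004,0,-0.0004,0,0,0],[1,-0.0004,0,-0.0004,0,0,0],[1,-0.0004,0,-0.0004,0,0,0],[1,-0.0004,0,-0.0004,0,0,0],[1,-0.0004,0,-0.0004,0,0,0],[1,0,0,-0.02,0,0,0],[1,0,0,-0.05,0,0,0],[1,0,0,-0.09,0,0,0],[1,0,0,-0.14,0,0,0],[1,0,0,-0.17,0,0,0],[1,0,0,-0.17,0,0,0],[1,0,0,-0.17,0,0,0]]'
python3 - <<'E'
from h import *
show()
for c in ("wrist","top"):
    i=viewer.camera_info(c);im,d=viewer.capture(c); cv2.imwrite(f"pics/{c}_end.png",im)
    hsv=cv2.cvtColor(im,cv2.COLOR_BGR2HSV); m=(abs(hsv[...,0].astype(int)-115)<15)&(hsv[...,1]>120)
    P=pts(c,d,i,m); P=P[(abs(P[:,0]-.58)<.06)&(abs(P[:,1]+.26)<.06)&(P[:,2]>.05)]
    print(c,len(P),np.percentile(P,[1,50,99],axis=0).round(4).tolist())
    T=P[P[:,2]>.118]
    if len(T): print(cv2.minAreaRect((T[:,:2]*1000).astype(np.float32)),np.median(T[:,2]))
E
```

```text
time_s: 29.82
position: [0.5782, -0.1488, 0.2054]
tcp_rot: [[-0.0, 1.0, -0.0], [0.707, -0.0, -0.707], [-0.707, -0.0, -0.707]]
force: [0.9, -0.7, 0.4]
opening: 1.001
grasp_force: 0.0
t 29.82 tcp [ 0.5782 -0.1488  0.2054] j [ -5.1  35.7  94.1 -54.5  59.9  27.8] open 1.001 grip 0.0 F [ 0.9 -0.7  0.4]
wrist 3344 [[0.5542, -0.2882, 0.0592], [0.5792, -0.2389, 0.1052], [0.6042, -0.2372, 0.126]]
((578.9721069335938, -263.7320251464844), (51.43634033203125, 53.89448547363281), 0.4433475136756897) 0.12338636650938037
top 373 [[0.554, -0.2888, 0.0576], [0.5842, -0.2678, 0.0867], [0.6056, -0.2399, 0.1281]]
((579.7203979492188, -265.1531982421875), (52.070274353027344, 50.4453125), 0.11441883444786072) 0.1250499634771819
```

View pics/wrist_end.png

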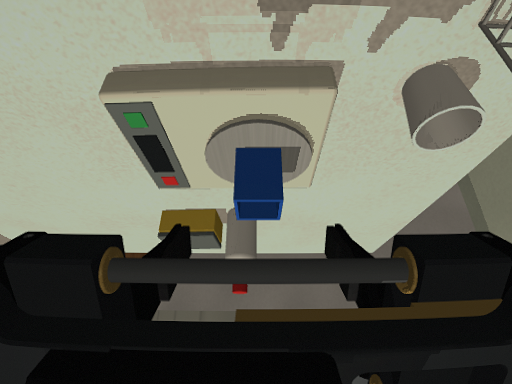

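The pot stands mouth up on the pan at (258,183), open rim at (258,208). Its centre measures (0.579,-0.264), which matches the pan centre.

```bash
python3 -c "
from rig import workorder
print(workorder.hand_in())"
```

```text
the job is handed in; nothing more can be done
None
```

The job is handed in at about 30 s of the 51 s limit: the blue pot stands released, mouth up, within about 2 mm of the pan's centre by my camera measurements, set down with about 5 N at contact; the hand-in returned no verdict.

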